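# Turn over the grinding balls, then hold the tilting pot's index plunger out

### The job

Stir the washed grinding balls in the tilting pot with the stirring rod until every ball has shifted from where it lay by at least half its width, those in the middle too, without losing any over the rim, then stand the rod back upright at the bottom of the hole in its block and let go of it. Only then take the knob of the pot's sprung index plunger, draw it straight out to its stop so that the pin is clear of the index disc, and finish while still holding it there, with the pot level, so that a colleague can tip it. Leave the other things on the bench where they are.

Things in the scene. Friction and masses are not known exactly. Their poses are not given: they have to be found in the camera images.
- rod_handle (a point): Stirring rod: steel, 10 mm in diameter, 180 mm long, 80 to 130 g, its upper 75 mm a black cylindrical handle 18 mm in diameter. It stands upright in its block, leaning up to 0.08 rad. This point: middle of the handle, on the axis, 142.5 mm above the lower tip, 37.5 mm below the top; z along the rod, upward.
- rod_tip (a point): Lower tip of the stirring rod (centre of its end), 142.5 mm below the middle of the handle; z along the rod, upward.
- block_mouth (a point): Rod block: fixed, white plastic, 70 x 70 x 62 mm, with one hole 14 mm in diameter and 50 mm deep in the middle of its top, chamfered by 4 mm. This point: centre of the hole's mouth, 62 mm above the table; z up. The rod stands on the hole's floor: its tip is 50 mm below this point, the middle of its handle 92.5 mm above it.
- pot_floor (a point): Open round steel pot, hung on trunnions and locked level by the index plunger. This point: centre of its flat inner floor, 67 mm above the table; z up, y along the tilting axis. The floor's radius is 46 mm; the wall widens to 59 mm radius at the rim, 66 mm above this point (lip 65 mm outside). The seven balls lie in it.
- cradle_centre (a point): Grey cradle that carries the pot, fixed to the table; same axes as the pot. This point: middle of its base plate (200 mm in x, 230 mm in y), top side, 55 mm under the pot's floor. Upright cheeks, 64 mm wide, stand at y = -95 and +95 mm, their tops 170 and 150 mm above the table. A catch tray 35 mm high lies on its +x side.
- knob (a point): Index plunger's knob, outside the cradle's -y cheek: black, fluted, 28 mm in diameter, 28 mm long, its axis level along y. This point: its centre, 150 mm above the table; when home 127 mm from the pot's axis and 27 mm off the cheek's face. Pull it straight along this point's -y, away from the pot. Free above and on both sides (x).
- plunger (a joint): Travel of the index plunger in m: 0 = home, its pin 8 mm deep in the index disc's hole; clear of the hole from 0.008; 0.014 = fully out, at its stop. The spring pushes it home with 5 N at 0, rising to 11 N at 0.014; let go, it springs back.
- ball0_center (a point): Centre of one of the seven white ceramic grinding balls, 18 mm in diameter, 12 g, lying loose in one layer on the floor of the pot.
- ball1_center (a point): Centre of a second of the seven white ceramic grinding balls, 18 mm in diameter, 12 g, lying loose in one layer on the floor of the pot.
- ball2_center (a point): Centre of a third of the seven white ceramic grinding balls, 18 mm in diameter, 12 g, lying loose in one layer on the floor of the pot.
- ball3_center (a point): Centre of a fourth of the seven white ceramic grinding balls, 18 mm in diameter, 12 g, lying loose in one layer on the floor of the pot.
- ball4_center (a point): Centre of a fifth of the seven white ceramic grinding balls, 18 mm in diameter, 12 g, lying loose in one layer on the floor of the pot.
- ball5_center (a point): Centre of a sixth of the seven white ceramic grinding balls, 18 mm in diameter, 12 g, lying loose in one layer on the floor of the pot.
- ball6_center (a point): Centre of the last of the seven white ceramic grinding balls, 18 mm in diameter, 12 g, lying loose in one layer on the floor of the pot.
- jar: Bystander: clear jar with a yellow screw lid, 52 mm in diameter, 62 mm high; origin at the centre of its underside.
- cup: Bystander: clear plastic cup, 66 mm across the rim, 68 mm high; origin at the centre of its underside.
- dish: Bystander: closed glass Petri dish 80 mm in diameter, 14 mm high; origin at the centre of its underside.
- sample_a: Bystander: small white open cup, 44 mm across, 45 mm high, left of the pot; origin at the centre of its underside.
- sample_b: Bystander: a second small white open cup like it, right of the pot; origin at the centre of its underside.
Things that resemble listed ones, but are neither listed nor needed, are in the scene too. Of the things that look like the part that bears rod_handle, the smaller one is meant.

How it is judged:
By the outcome, as a careful person would: the job done as asked, in the order asked, and still so for the second after the job is handed in, while the arm keeps its last pose, push and grip.
It also fails if it takes over 72 s, if anything falls off the work surface, if the arm or the gripper's body presses on something with over 40 N, if the wrist force passes 120 N, or if a joint passes its speed limit or range.

### The arm

A 7-joint arm with a two-finger parallel gripper is mounted at the origin on the work surface. World frame = base frame: x ahead of the robot, y to its left, z up, the work surface at z = 0. Lengths are in mm, angles in rad, forces in N, time in s.
With the tool pointing down it reaches from about 375 to 925 mm from the base axis. Payload 3.1 kg.
Tool frame: the origin (TCP) lies on the centre line of the jaws, within the pads' length; the fingertips stand env.tips_ahead ahead of it and the grasp point (between the pads) lies 2 mm behind it (env.tips_ahead is the distance from the TCP to the fingertips, in mm); z points along the fingers, y is the line along which they close (so a half turn about z gives the same grasp; the last joint's range is limited). The gripper opens to 85 mm and grips with 20 to 120 N. Pads are 22 mm wide; open, the fingers measure 114 mm over their backs; the gripper's body (76 mm by 85 mm) begins 54 mm behind the grasp point. The pads swing forward as they close: fully open they stand 13 mm farther back than shut.
Start: joints at [-0.098, 0.383, 0.044, 1.598, -0.018, 1.161, -0.05], TCP at [650.002, 0.022, 227.969] pointing down, gripper open.
Joint ranges: [-2.61, 2.61], [-0.41, 2.15], [-1.48, 1.57], [0, 2.5], [-1.57, 4.71], [0.05, 1.97], [-2.85, 2.85]. Speed limits (rad/s): [2.79, 2.79, 3.14, 3.14, 3.14, 3.14, 3.14].

### API

Orientations are given as a rotation vector (axis times angle).
In Python, from bench import env gives the robot as it stands.
- The arm moves only by the tool carry_out, never from a script. Its argument "moves" is a list of rows, each an object of numbers: "dx", "dy", "dz": the shift along the tool's x, y, z in m; "wx", "wy", "wz": the turn, a rotation vector about the tool's x, y, z in degrees. In form: [{"dx": .., "dy": .., "dz": .., "wx": .., "wy": .., "wz": ..}, ...]. A call has 1 to 8 rows; each row shifts and turns the commanded pose from where the row before left it, along the tool's axes as they then stand; what a row does not reach is not made up. A row lasts 1/8 s, in which the tool goes at most 62.5 mm and 10.7 degrees, less where a joint would pass 70% of its speed; a pose out of reach is approached as far as the arm can. A call with a gripper value outside its range is refused whole. "grip" is the finger opening in m, from 0 to 0.0854, set as the call begins (left out, the last holds). The fingers move at their own pace and stop on an object; the grip force is fixed at half the most. Time passes only in rows, so rows that do not move let the fingers close. It gives the time, the measured TCP pose, the force, the opening and the grip force at its end, in the units of the state.
- env.sense(): the state, without advancing time (a new reading comes with each control period).
- env.get_image(name): name is "scene" or "side" or "wrist"; returns a dict with "color" (480x640x3 uint8, red, green, blue), "range_z" (480x640 float32, mm along the optical axis (not along the pixel's ray), 0 where there is no reading), "mtx" (3x3 intrinsics, pixels), "k1" (the pictures are not rectified: a ray, as slopes to the right and down, at radius r is drawn at 1 + k1 r^2 times it, then the intrinsics apply), "R" (3x3) and "t" (3): a world point X has camera coordinates R X + t; the wrist camera has in their place "mount" (4x4, takes a point from camera to tool coordinates, whose origin is the TCP and whose axes are the flange's). Camera axes: x right, y down, z forward; pixel columns grow to the right and rows downward; lengths in mm; the calibration is good to about 2 mm. A picture is of the moment at which its call begins: read the wrist's pose just before it.
- env.job_done(): hands the job in; it is judged then, once.
The state is a dict: "t": time; "joint_positions": joint angles; "dq": joint speeds; "joint_torque": joint torques, N m; "eef_pos": TCP position; "ee_rot": TCP orientation; "wrist_force": force on the tool from outside, world axes, zero at the start; "ft_torque": the same for the moment, N m; "gripper_width": finger opening in mm; "gripper_force": force on a finger pad.
Only numpy, scipy, OpenCV 4.12 (cv2) and the standard library are available. Lean on these libraries where they do the work, as an engineer would, in place of code of your own. Each camera call takes 0.05 s, during which the arm holds its last target. There are 200 camera calls.

## Working session

There is one attempt and no reset: what is moved stays moved. The work goes in short steps, Python scripts to look and compute and a tool call to move; the robot and the scene stay as the last step left them, time stands still between calls to the robot, and variables do not carry over. Pictures are saved under pics/ and viewed, at most 12 in all, crops included, and the job is handed in when it is done.

Besides the shell and the picture viewer there is one more tool, called after "Emit:" by a JSON object that holds its "fn" and its "kwargs", one argument or row to a line. carry_out: Moves the arm, as the interface text tells. Its arguments: {"type":"object","properties":{"moves":{"type":"array","items":{"type":"object","properties":{"dx":{"type":"number"},"dy":{"type":"number"},"dz":{"type":"number"},"wx":{"type":"number"},"wy":{"type":"number"},"wz":{"type":"number"}}}},"grip":{"type":"number"}},"required":["moves"]}

```bash
ls; mkdir -p pics; cat > h.py <<'E'
import numpy as np, cv2
from bench import env
from scipy.spatial.transform import Rotation as Ro
def cam(n):
    s=env.sense(); im=env.get_image(n)
    if n=='wrist':
        Rt=Ro.from_rotvec(s['ee_rot']).as_matrix(); M=np.array(im['mount'])
        im['Rc']=Rt@M[:3,:3]; im['c']=Rt@M[:3,3]+np.array(s['eef_pos'])
    else:
        R=np.array(im['R']); im['Rc']=R.T; im['c']=-R.T@np.array(im['t'])
    return im
def ray(im,uv):
    m=im['mtx']; d=np.array([(uv[0]-m[0][2])/m[0][0],(uv[1]-m[1][2])/m[1][1]]); p=d.copy()
    for _ in range(10): p=d/(1+im['k1']*(p@p))
    return im['Rc']@np.array([p[0],p[1],1])
def onz(im,uv,z):
    r=ray(im,uv); return im['c']+r*(z-im['c'][2])/r[2]
def pt(im,uv):
    u,v=map(int,uv); w=im['range_z'][v-1:v+2,u-1:u+2]; w=w[w>0]
    return im['c']+ray(im,uv)*np.median(w) if len(w) else None
def proj(im,X):
    p=im['Rc'].T@(np.array(X)-im['c']); p=p[:2]/p[2]; p=p*(1+im['k1']*(p@p)); m=im['mtx']
    return np.array([m[0][0]*p[0]+m[0][2],m[1][1]*p[1]+m[1][2]])
def save(im,n,crop=None,s=1):
    c=im['color'][...,::-1]
    if crop: c=c[crop[1]:crop[3],crop[0]:crop[2]]
    cv2.imwrite('pics/'+n,cv2.resize(c,None,fx=s,fy=s,interpolation=cv2.INTER_CUBIC))
E
python3 - <<'E'
from h import *
import pickle
s=env.sense(); print(s, env.tips_ahead)
a=[cam(n) for n in('scene','side')]
for n,i in zip('ab',a): print(i['c'],i['Rc'][:,2],i['mtx'][0]); save(i,n+'.png')
E
```

```text
pics
{'t': 0.0, 'joint_positions': array([-0.09776711,  0.38386457,  0.04383128,  1.59958412, -0.01792337,
        1.16116988, -0.04990058]), 'dq': array([-6.71651741e-04,  3.16034923e-05, -9.83970320e-04,  1.04711929e-03,
        8.42701591e-04, -1.05741262e-03, -1.52536378e-03]), 'joint_torque': array([-8.41360106e-04, -4.33466363e+01,  1.02427706e+00, -2.49513745e+01,
        1.06121189e-02,  1.12996699e-02, -5.17373280e-06]), 'eef_pos': array([ 6.49051269e+02, -1.90595682e-02,  2.26563306e+02]), 'ee_rot': array([-2.22014168, -2.22022887,  0.00305405]), 'wrist_force': array([0.10696151, 0.53676245, 0.18679058]), 'ft_torque': array([ 2.53885639e-02, -3.05400318e-05, -1.27017178e-02]), 'gripper_force': 0.0, 'gripper_width': 85.4079069692322} 17.0
[1276.37912654  232.26711912  898.3516091 ] [-0.69036633 -0.19576922 -0.69646877] [535.75558614   0.         314.5777967 ]
[463.86556457 722.58877377 870.79806278] [ 0.03454522 -0.68049153 -0.73194119] [463.90444773   0.         319.85182355]
```

View pics/a.png

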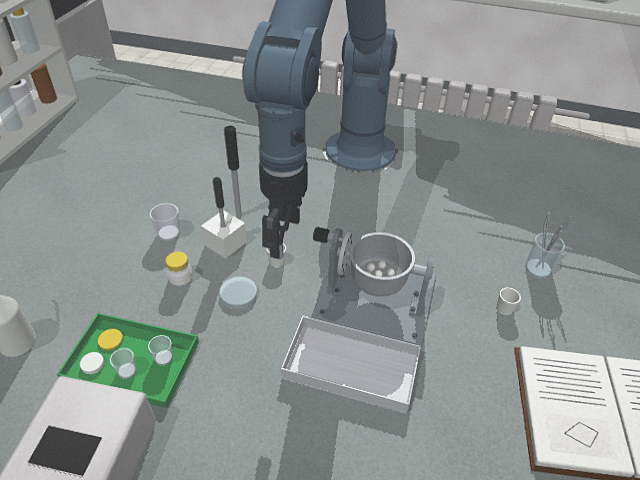

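View pics/b.png

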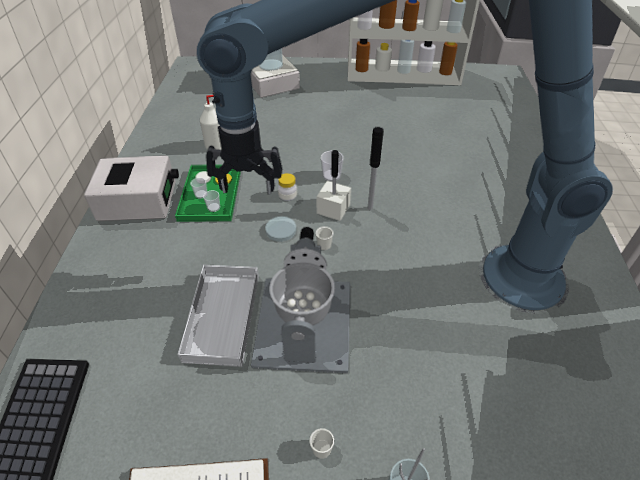

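Candidates for the rod handle: the small black handle in the white block (scene 218,193; side 335,164), and the larger black handle standing free (scene 232,148; side 376,147). I choose the smaller one in the block. The knob is at scene (321,235), side (307,234), and the pot at scene (382,262), side (302,290).

```bash
cat >> h.py <<'E'
def tri(i1,p1,i2,p2):
    A=[];b=[]
    for i,p in((i1,p1),(i2,p2)):
        d=ray(i,p); d/=np.linalg.norm(d); P=np.eye(3)-np.outer(d,d); A.append(P); b.append(P@i['c'])
    x=np.linalg.lstsq(np.vstack(A),np.hstack(b),rcond=None)[0]
    return x, max(np.linalg.norm(P@x-q) for P,q in zip(A,b))
def blob(im,box,thr=60,bright=False):
    x0,y0,x1,y1=box; g=im['color'][y0:y1,x0:x1].max(2) if not bright else im['color'][y0:y1,x0:x1].min(2)
    m=((g>thr) if bright else (g<thr)).astype('uint8')
    n,l,st,ce=cv2.connectedComponentsWithStats(m); k=1+st[1:,4].argmax()
    v,u=np.nonzero(l==k); P=np.c_[u+x0,v+y0].astype(float); return P
def ends(P):
    c=P.mean(0); w,V=np.linalg.eigh(np.cov((P-c).T)); d=V[:,1]; d=d if d[1]>0 else -d
    t=(P-c)@d; return c+d*t.min(),c+d*t.max(),c
E
python3 - <<'E'
from h import *
a,b=cam('scene'),cam('side')
A=ends(blob(a,(205,170,231,212))); B=ends(blob(b,(325,145,345,183)))
print(A,B)
for p,q in zip(A,B): print('handle top,bot,mid',tri(a,p,b,q))
KA=blob(a,(308,222,332,248)).mean(0);KB=blob(b,(297,224,317,243)).mean(0); print('knob',KA,KB,tri(a,KA,b,KB))
# pot rim: outer
for im,box in((a,(335,225,430,300)),(b,(265,255,340,330))):
    g=cv2.cvtColor(im['color'],cv2.COLOR_RGB2GRAY)
    P=blob(im,(box),190,True); 
    x0,y0,x1,y1=box
# depth-based rim: points with z 128..138
for n,im,box in(('a',a,(335,220,430,300)),('b',b,(262,250,345,335))):
    X=np.array([im['c']+ray(im,(u,v))*im['range_z'][v,u] for v in range(box[1],box[3]) for u in range(box[0],box[2]) if im['range_z'][v,u]>0])
    S=X[(X[:,2]>126)&(X[:,2]<138)]
    (cx,cy),r=cv2.minEnclosingCircle(S[:,:2].astype('float32')); print(n,'rim',len(S),cx,cy,r,S.mean(0))
# block top
for n,im,box in(('a',a,(195,205,255,262)),('b',b,(312,178,360,225))):
    X=np.array([im['c']+ray(im,(u,v))*im['range_z'][v,u] for v in range(box[1],box[3]) for u in range(box[0],box[2]) if im['range_z'][v,u]>0])
    S=X[(X[:,2]>57)&(X[:,2]<68)]; print(n,'blk',len(S),cv2.minAreaRect(S[:,:2].astype('float32')),S[:,2].mean())
for im,n,pts in((a,'a',[(345,305),(362,270)]),):pass
# base plate bolts approx -> orientation; lower corners of catch tray
for n,px in(('tray',[(303,318),(420,352),(282,372),(409,410)]),): 
    for p in px: print(n,onz(a,p,35))
save(a,'c1.png',(195,120,445,320),3)
save(b,'c2.png',(240,140,390,380),2.5)
E
```

```text
(array([217.07744036, 180.38953007]), array([220.61329197, 206.91825807]), array([218.81355932, 193.41525424])) (array([334.72391999, 149.98242279]), array([334.35170281, 177.00484449]), array([334.54375, 163.0625 ]))
handle top,bot,mid (array([ 475.32085924, -213.09247318,  194.8431134 ]), np.float64(2.056974826763704))
handle top,bot,mid (array([ 473.08559622, -213.22080504,  114.40007617]), np.float64(1.6245757028101386))
handle top,bot,mid (array([ 474.3523638 , -213.19739914,  156.62513282]), np.float64(0.5075806967539717))
knob [320.6875     234.49431818] [306.70149254 233.05970149] (array([527.47683958,  32.12858547, 154.46739927]), np.float64(0.6713678189890404))
a rim 815 525.506591796875 164.01150512695312 99.85047149658203 [525.15068186 156.97077404 132.45787113]
b rim 963 527.428955078125 164.58612060546875 101.11170959472656 [529.20539544 161.77613406 132.04842793]
a blk 653 ((473.8379211425781, -214.5392303466797), (74.82955932617188, 74.69633483886719), 67.74766540527344) 62.064334757222696
b blk 466 ((476.2987976074219, -212.91885375976562), (75.82072448730469, 72.36970520019531), 69.23664855957031) 61.119041734695095
tray [650.48877806  34.8377589   35.        ]
tray [660.33874398 272.29846293  35.        ]
tray [780.03505455  35.61275579  35.        ]
tray [785.85500869 272.66220709  35.        ]
```

View pics/c1.png

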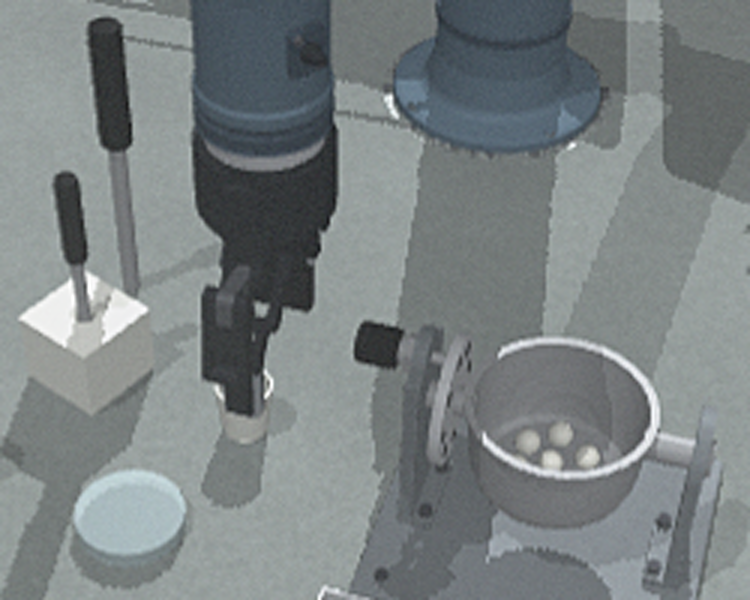

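```bash
python3 - <<'E'
from h import *
a,b,w=cam('scene'),cam('side'),cam('wrist')
print('mount',np.round(w['mount'],3).tolist(),w['mtx'][0])
L=ends(blob(a,(223,122,240,175))); M=ends(blob(b,(366,124,386,172)))
for p,q in zip(L,M): print('big',tri(a,p,b,q))
for n,im,box in(('a',a,(335,220,420,300)),('b',b,(265,255,340,330))):
    X=np.array([im['c']+ray(im,(u,v))*im['range_z'][v,u] for v in range(box[1],box[3]) for u in range(box[0],box[2]) if im['range_z'][v,u]>0])
    S=X[(X[:,2]>130)&(X[:,2]<138)]
    d=np.hypot(S[:,0]-530,S[:,1]-159); S=S[(d>50)&(d<72)]
    q=np.linalg.lstsq(np.c_[2*S[:,:2],np.ones(len(S))],(S[:,:2]**2).sum(1),rcond=None)[0]
    print(n,'rim',len(S),q[:2],np.sqrt(q[2]+q[0]**2+q[1]**2))
# cheek tops
    for lo,hi in((140,178),):
        T=X[(X[:,2]>lo)]; print(n,'high pts',T[:,:3].min(0),T.max(0))
# balls, side view
x0,y0=280,285; g=b['color'][y0:320,x0:330].min(2); 
m=(g>170).astype('uint8'); n,l,st,ce=cv2.connectedComponentsWithStats(m)
for k in range(1,n):
    if st[k,4]>5: print(st[k,4],ce[k]+[x0,y0],onz(b,ce[k]+[x0,y0],78).round())
E
```

```text
mount [[0.0, -0.957, -0.29, 73.575], [1.0, 0.0, 0.0, 1.207], [-0.0, -0.29, 0.957, -146.597], [0.0, 0.0, 0.0, 1.0]] [431.00357343   0.         320.70921407]
big (array([ 373.77860288, -221.93714163,  262.37563785]), np.float64(1.1047647222120962))
big (array([ 373.48177167, -220.45238851,  145.12435596]), np.float64(1.8647730828860916))
big (array([ 374.02767411, -221.45920121,  204.7277125 ]), np.float64(0.12515749907125426))
a rim 571 [527.82209454 159.12786608] 61.945721149481045
a high pts [492.66061632  58.92178555 140.39782548] [563.34057311  88.86771107 172.98693787]
b rim 579 [529.40621748 159.72558187] 62.345067710348665
b high pts [491.7700237   85.38026249 140.02871204] [566.78096616 261.19999077 152.77873752]
21 [281.47619048 298.66666667] [574. 151.  78.]
35 [291.62857143 301.77142857] [552. 158.  78.]
6 [301.5        302.33333333] [531. 159.  78.]
12 [295.41666667 310.16666667] [542. 179.  78.]
```

Emit:
{"fn": "carry_out", "kwargs": {
  "moves": [
    {"dx": 0.02, "dy": -0.015},
    {"dx": 0.04, "dy": -0.03},
    {"dx": 0.04, "dy": -0.03},
    {"dx": 0.04, "dy": -0.03},
    {"dx": 0.02, "dy": -0.016},
    {},
    {}
  ]
}}

```text
invalid input
```

```bash
python3 - <<'E'
from h import *
s=env.sense(); w=cam('wrist'); print(s['t'],s['eef_pos'],s['ee_rot'])
import pickle; pickle.dump(w,open('w0.pkl','wb')); save(w,'w0.png')
E
```

```text
0.35 [6.49768476e+02 3.56701853e-02 2.27612520e+02] [-2.22100456e+00 -2.22118846e+00  7.64565407e-04]
```

View pics/w0.png

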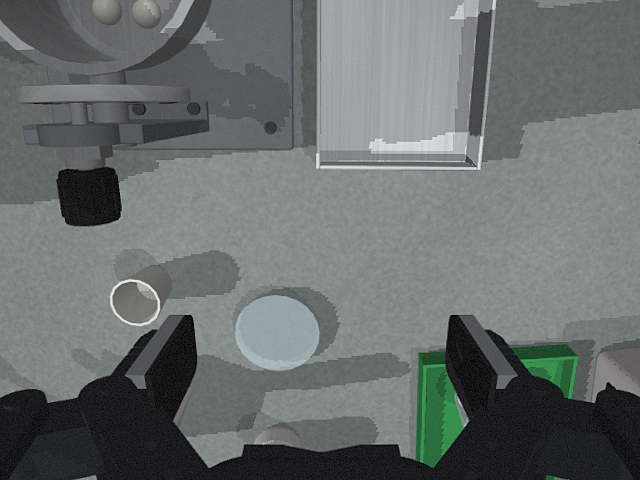

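The picture was taken at the start pose because the move was refused. It shows the knob at (90,195), part of the pot top left, sample_a at (135,300) and the dish at (278,330). I'll resend with all keys filled in.

Emit:
{"fn": "carry_out", "kwargs": {
  "moves": [
    {"dx": 0.02, "dy": -0.015, "dz": 0, "wx": 0, "wy": 0, "wz": 0},
    {"dx": 0.04, "dy": -0.03, "dz": 0, "wx": 0, "wy": 0, "wz": 0},
    {"dx": 0.04, "dy": -0.03, "dz": 0, "wx": 0, "wy": 0, "wz": 0},
    {"dx": 0.04, "dy": -0.03, "dz": 0, "wx": 0, "wy": 0, "wz": 0},
    {"dx": 0.02, "dy": -0.016, "dz": 0, "wx": 0, "wy": 0, "wz": 0},
    {"dx": 0, "dy": 0, "dz": 0, "wx": 0, "wy": 0, "wz": 0}
  ]
}}

```text
t: 1.15
eef_pos: [527.6, 162.8, 228.2]
ee_rot: [-2.215, -2.227, -0.001]
wrist_force: [0.6, 0.2, 0.3]
gripper_width: 85.3
gripper_force: 0.0
```

```bash
python3 - <<'E'
from h import *
s=env.sense(); w=cam('wrist'); print(s['t'],s['eef_pos'],s['ee_rot'])
import pickle; pickle.dump(w,open('w0.pkl','wb')); save(w,'w1.png')
E
```

```text
1.15 [527.59707355 162.77922117 228.20509175] [-2.21465693e+00 -2.22715050e+00 -9.94400273e-04]
```

View pics/w1.png

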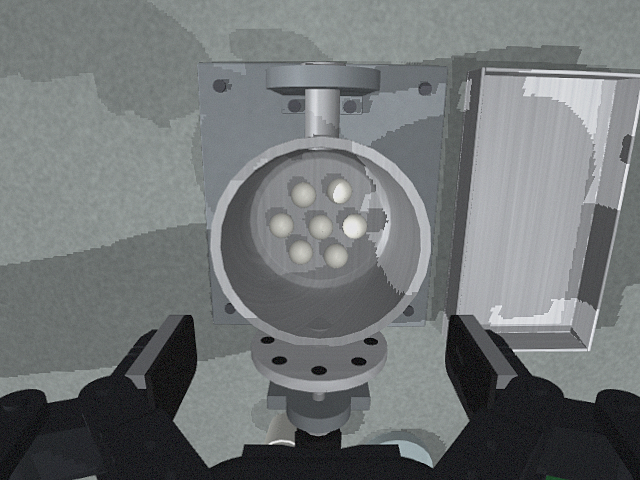

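Seen from above, the seven balls form a hexagon with one in the middle (320,226), and the rest at (303,194), (340,191), (282,225), (354,226), (301,252) and (336,256). The rim is centred near (321,240). Next I go near the rod.

Emit:
{"fn": "carry_out", "kwargs": {
  "moves": [
    {"dx": -0.025, "dy": -0.004, "dz": 0, "wx": 0, "wy": 0, "wz": 0},
    {"dx": -0.05, "dy": -0.008, "dz": 0, "wx": 0, "wy": 0, "wz": 0},
    {"dx": -0.055, "dy": -0.01, "dz": 0, "wx": 0, "wy": 0, "wz": 0},
    {"dx": -0.055, "dy": -0.01, "dz": 0, "wx": 0, "wy": 0, "wz": 0},
    {"dx": -0.055, "dy": -0.01, "dz": 0, "wx": 0, "wy": 0, "wz": 0},
    {"dx": -0.05, "dy": -0.008, "dz": 0, "wx": 0, "wy": 0, "wz": 0},
    {"dx": -0.02, "dy": -0.003, "dz": 0, "wx": 0, "wy": 0, "wz": 0},
    {"dx": 0, "dy": 0, "dz": 0, "wx": 0, "wy": 0, "wz": 0}
  ]
}}

```text
t: 2.2
eef_pos: [475.3, -154.6, 228.2]
ee_rot: [2.23, 2.211, -0.001]
wrist_force: [1.1, -0.4, -1.4]
gripper_width: 85.4
gripper_force: 0.0
```

```bash
python3 - <<'E'
from h import *
import pickle
w=pickle.load(open('w0.pkl','rb'))
g=w['color'][150:300,250:390].min(2); g=cv2.GaussianBlur(g,(3,3),0)
B=[(303,194),(340,191),(282,225),(320,226),(354,226),(301,252),(336,256)]
P=np.array([onz(w,p,76)[:2] for p in B]); print(P.round(1), P.mean(0))
np.save('balls0.npy',P)
# rim outer edge by hand points -> ellipse on z=133 plane
R=np.array([onz(w,p,133)[:2] for p in [(210,250),(432,250),(320,345),(321,136),(243,170),(400,168),(242,320),(400,320)]])
q=np.linalg.lstsq(np.c_[2*R,np.ones(len(R))],(R**2).sum(1),rcond=None)[0];print('pot',q[:2],np.sqrt(q[2]+q[:2]@q[:2]))
E_=[onz(w,p,12)[:2] for p in [(200,63),(447,63),(213,320)]]; print('plate',E_)
print('bolts',onz(w,(222,86),12),onz(w,(425,89),12),onz(w,(231,308),12),onz(w,(407,311),12))
s=env.sense(); w=cam('wrist'); print(s['t'],s['eef_pos'],s['ee_rot'])
print(proj(w,(475,-213,192)),proj(w,(475,-213,154)),proj(w,(475,-213,62)))
save(w,'w2.png',(200,180,520,480),2)
E
```

```text
[[516.3 180.3]
 [542.2 182.6]
 [501.1 157.7]
 [528.4 157.1]
 [552.7 157.3]
 [514.6 137.4]
 [540.2 134.5]] [527.92711231 158.11144508]
pot [529.23084071 157.22253999] 65.61823549816971
plate [array([432.52955473, 273.34029599]), array([628.30335076, 274.53306562]), array([428.60795067,  48.66170525])]
bolts [449.20772442 255.80322767  12.        ] [612.01555844 254.48609612  12.        ] [446.28600718  61.20144066  12.        ] [609.56086948  59.09564751  12.        ]
2.2 [ 475.3442442  -154.56085447  228.20641529] [ 2.23003484e+00  2.21115971e+00 -1.08114049e-03]
[318.48891992 387.95618076] [318.77867844 347.90480905] [319.22843666 286.06008191]
```

View pics/w2.png

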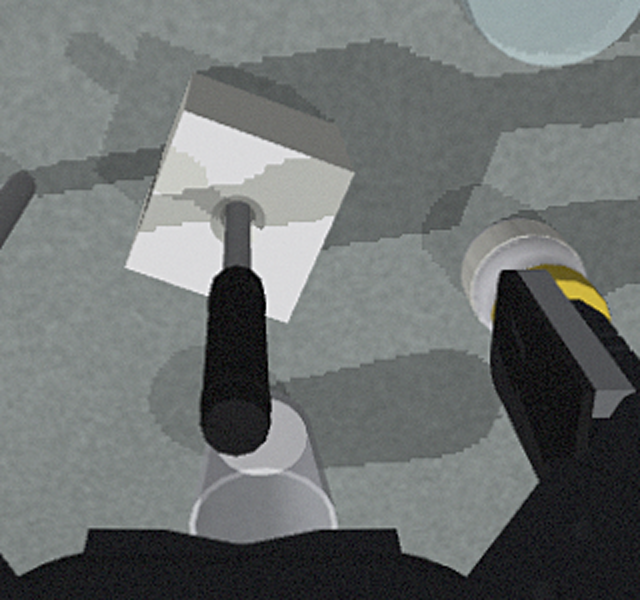

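Close up, the small handle stands nearly upright in the white block. Its top is at full-image (317,392) and the hole at (319,288), which matches the predicted projections. I'll grasp it now.

Emit:
{"fn": "carry_out", "kwargs": {
  "moves": [
    {"dx": -0.03, "dy": 0, "dz": 0, "wx": 0, "wy": 0, "wz": 0},
    {"dx": -0.03, "dy": 0, "dz": 0, "wx": 0, "wy": 0, "wz": 0},
    {"dx": 0, "dy": 0, "dz": 0.01, "wx": 0, "wy": 0, "wz": 0},
    {"dx": 0, "dy": 0, "dz": 0.025, "wx": 0, "wy": 0, "wz": 0},
    {"dx": 0, "dy": 0, "dz": 0.025, "wx": 0, "wy": 0, "wz": 0},
    {"dx": 0, "dy": 0, "dz": 0.015, "wx": 0, "wy": 0, "wz": 0},
    {"dx": 0, "dy": 0, "dz": 0, "wx": 0, "wy": 0, "wz": 0}
  ]
}}

```text
t: 3.12
eef_pos: [475.2, -208.3, 151.5]
ee_rot: [-2.217, -2.221, 0.002]
wrist_force: [-0.6, -0.5, 0.3]
gripper_width: 85.4
gripper_force: 0.0
```

Emit:
{"fn": "carry_out", "kwargs": {
  "grip": 0.0,
  "moves": [
    {"dx": 0, "dy": 0, "dz": 0, "wx": 0, "wy": 0, "wz": 0},
    {"dx": 0, "dy": 0, "dz": 0, "wx": 0, "wy": 0, "wz": 0},
    {"dx": 0, "dy": 0, "dz": 0, "wx": 0, "wy": 0, "wz": 0},
    {"dx": 0, "dy": 0, "dz": 0, "wx": 0, "wy": 0, "wz": 0},
    {"dx": 0, "dy": 0, "dz": 0, "wx": 0, "wy": 0, "wz": 0},
    {"dx": 0, "dy": 0, "dz": 0, "wx": 0, "wy": 0, "wz": 0},
    {"dx": 0, "dy": 0, "dz": 0, "wx": 0, "wy": 0, "wz": 0}
  ]
}}

```text
t: 4.0
eef_pos: [475.7, -210.3, 153.6]
ee_rot: [-2.221, -2.221, 0.001]
wrist_force: [-2.5, 0.0, 5.1]
gripper_width: 16.3
gripper_force: 58.5
```

Emit:
{"fn": "carry_out", "kwargs": {
  "moves": [
    {"dx": 0, "dy": 0, "dz": -0.01, "wx": 0, "wy": 0, "wz": 0},
    {"dx": 0, "dy": 0, "dz": -0.02, "wx": 0, "wy": 0, "wz": 0},
    {"dx": 0, "dy": 0, "dz": -0.03, "wx": 0, "wy": 0, "wz": 0},
    {"dx": 0, "dy": 0, "dz": -0.035, "wx": 0, "wy": 0, "wz": 0},
    {"dx": 0, "dy": 0, "dz": -0.035, "wx": 0, "wy": 0, "wz": 0},
    {"dx": 0, "dy": 0, "dz": -0.03, "wx": 0, "wy": 0, "wz": 0},
    {"dx": 0, "dy": 0, "dz": -0.02, "wx": 0, "wy": 0, "wz": 0},
    {"dx": 0, "dy": 0, "dz": 0, "wx": 0, "wy": 0, "wz": 0}
  ]
}}

```text
t: 5.0
eef_pos: [477.3, -210.3, 334.9]
ee_rot: [2.218, 2.219, 0.004]
wrist_force: [0.2, -0.2, -0.0]
gripper_width: 16.3
gripper_force: 58.6
```

Emit:
{"fn": "carry_out", "kwargs": {
  "moves": [
    {"dx": 0.03, "dy": 0.004, "dz": 0, "wx": 0, "wy": 0, "wz": 0},
    {"dx": 0.06, "dy": 0.008, "dz": 0, "wx": 0, "wy": 0, "wz": 0},
    {"dx": 0.06, "dy": 0.008, "dz": 0, "wx": 0, "wy": 0, "wz": 0},
    {"dx": 0.06, "dy": 0.008, "dz": 0, "wx": 0, "wy": 0, "wz": 0},
    {"dx": 0.06, "dy": 0.008, "dz": 0, "wx": 0, "wy": 0, "wz": 0},
    {"dx": 0.06, "dy": 0.008, "dz": 0, "wx": 0, "wy": 0, "wz": 0},
    {"dx": 0.05, "dy": 0.007, "dz": 0, "wx": 0, "wy": 0, "wz": 0},
    {"dx": 0.027, "dy": 0.003, "dz": 0, "wx": 0, "wy": 0, "wz": 0}
  ]
}}

```text
t: 6.0
eef_pos: [528.5, 201.1, 330.9]
ee_rot: [-2.214, -2.225, 0.003]
wrist_force: [-0.2, 0.1, -2.3]
gripper_width: 16.5
gripper_force: 58.6
```

Emit:
{"fn": "carry_out", "kwargs": {
  "moves": [
    {"dx": 0, "dy": 0, "dz": 0, "wx": 0, "wy": 0, "wz": 0},
    {"dx": 0, "dy": 0, "dz": 0, "wx": 0, "wy": 0, "wz": 0}
  ]
}}

```text
t: 6.25
eef_pos: [529.8, 195.3, 331.7]
ee_rot: [2.223, 2.22, -0.004]
wrist_force: [-0.3, -0.4, -0.8]
gripper_width: 16.4
gripper_force: 58.6
```

```bash
python3 - <<'E'
from h import *
s=env.sense(); print(s['t'],s['eef_pos'],s['ee_rot'],s['gripper_width'])
w,b,a=cam('wrist'),cam('side'),cam('scene')
p=s['eef_pos']+[0,-4,-140]
for n,i in(('w',w),('b',b),('a',a)): print(n,proj(i,p).round(),proj(i,p+[0,0,100]).round())
q=proj(b,p).astype(int); r=proj(a,p).astype(int)
cb=b['color'][q[1]-90:q[1]+60,q[0]-60:q[0]+60]; ca=a['color'][r[1]-90:r[1]+60,r[0]-60:r[0]+60]
print(q,r)
cv2.imwrite('pics/tip.png',cv2.resize(np.hstack([cb,ca])[...,::-1],None,fx=3,fy=3,interpolation=cv2.INTER_CUBIC))
E
```

```text
6.25 [529.75648617 195.2977536  331.66181937] [ 2.22295477  2.21984136 -0.00414286] 16.360271711656857
w [319. 228.] [318. 284.]
b [299. 281.] [297. 244.]
a [401. 239.] [408. 198.]
[298 280] [401 238]
```

View pics/tip.png

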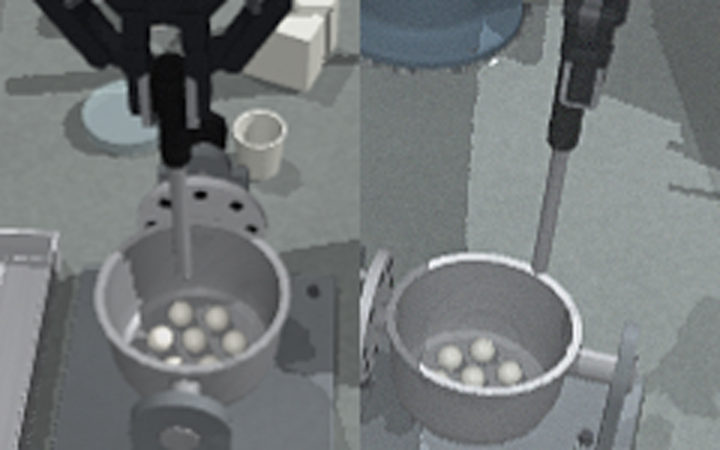

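The tip shows at side (300,282) and scene (401,238), matching TCP + (0,-4,-140). I lower it into the gap between the outer +y balls and stir.

Emit:
{"fn": "carry_out", "kwargs": {
  "moves": [
    {"dx": 0, "dy": 0, "dz": 0.02, "wx": 0, "wy": 0, "wz": 0},
    {"dx": 0, "dy": 0, "dz": 0.03, "wx": 0, "wy": 0, "wz": 0},
    {"dx": 0, "dy": 0, "dz": 0.03, "wx": 0, "wy": 0, "wz": 0},
    {"dx": 0, "dy": 0, "dz": 0.02, "wx": 0, "wy": 0, "wz": 0},
    {"dx": 0, "dy": 0, "dz": 0.013, "wx": 0, "wy": 0, "wz": 0},
    {"dx": 0, "dy": 0, "dz": 0.008, "wx": 0, "wy": 0, "wz": 0},
    {"dx": 0, "dy": 0, "dz": 0, "wx": 0, "wy": 0, "wz": 0}
  ]
}}

```text
t: 7.28
eef_pos: [530.0, 196.7, 211.9]
ee_rot: [-2.222, -2.221, 0.0]
wrist_force: [0.7, 0.2, -0.9]
gripper_width: 16.2
gripper_force: 58.6
```

Emit:
{"fn": "carry_out", "kwargs": {
  "moves": [
    {"dx": -0.0135, "dy": -0.001, "dz": 0, "wx": 0, "wy": 0, "wz": 0},
    {"dx": -0.0135, "dy": 0, "dz": 0, "wx": 0, "wy": 0, "wz": 0},
    {"dx": -0.0135, "dy": 0, "dz": 0, "wx": 0, "wy": 0, "wz": 0},
    {"dx": -0.014, "dy": 0, "dz": 0, "wx": 0, "wy": 0, "wz": 0},
    {"dx": 0.006, "dy": 0.014, "dz": 0, "wx": 0, "wy": 0, "wz": 0},
    {"dx": 0.014, "dy": 0.006, "dz": 0, "wx": 0, "wy": 0, "wz": 0},
    {"dx": 0.014, "dy": -0.006, "dz": 0, "wx": 0, "wy": 0, "wz": 0},
    {"dx": 0.006, "dy": -0.014, "dz": 0, "wx": 0, "wy": 0, "wz": 0}
  ]
}}

```text
t: 8.28
eef_pos: [527.9, 185.6, 211.7]
ee_rot: [-2.216, -2.225, -0.0]
wrist_force: [-1.3, -0.0, -1.3]
gripper_width: 16.7
gripper_force: 58.6
```

Emit:
{"fn": "carry_out", "kwargs": {
  "moves": [
    {"dx": -0.006, "dy": -0.014, "dz": 0, "wx": 0, "wy": 0, "wz": 0},
    {"dx": -0.014, "dy": -0.006, "dz": 0, "wx": 0, "wy": 0, "wz": 0},
    {"dx": -0.014, "dy": 0.006, "dz": 0, "wx": 0, "wy": 0, "wz": 0},
    {"dx": -0.006, "dy": 0.014, "dz": 0, "wx": 0, "wy": 0, "wz": 0},
    {"dx": 0.006, "dy": 0.014, "dz": 0, "wx": 0, "wy": 0, "wz": 0},
    {"dx": 0.014, "dy": 0.006, "dz": 0, "wx": 0, "wy": 0, "wz": 0},
    {"dx": 0.014, "dy": -0.006, "dz": 0, "wx": 0, "wy": 0, "wz": 0},
    {"dx": 0.006, "dy": -0.014, "dz": 0, "wx": 0, "wy": 0, "wz": 0}
  ]
}}

```text
t: 9.28
eef_pos: [527.7, 185.5, 211.7]
ee_rot: [-2.216, -2.225, 0.0]
wrist_force: [-0.3, 0.6, -0.7]
gripper_width: 16.3
gripper_force: 58.7
```

```bash
cat > balls.py <<'E'
from h import *
import sys
P0=np.load('balls0.npy')
w=cam('wrist'); s=env.sense(); print(s['t'],s['eef_pos'],s['wrist_force'])
c=proj(w,(529,158.5,70)).astype(int); x0,y0=c-110
im=w['color'][y0:y0+220,x0:x0+220][...,::-1].copy()
im=cv2.resize(im,None,fx=2.5,fy=2.5,interpolation=cv2.INTER_CUBIC)
for i,p in enumerate(P0):
    q=((proj(w,(*p,76))-[x0,y0])*2.5).astype(int); cv2.circle(im,tuple(q.tolist()),3,(0,0,255),-1)
cv2.imwrite('pics/'+sys.argv[1],im)
import pickle; pickle.dump((w,x0,y0),open('w.pkl','wb'))
# candidate balls: bright compact blobs on floor by depth
m=np.zeros((480,640),'uint8')
for v in range(y0,y0+220):
    for u in range(x0,x0+220):
        X=w['c']+ray(w,(u,v))*w['range_z'][v,u]
        if 79<X[2]<88 and np.hypot(X[0]-529,X[1]-158.5)<48: m[v,u]=1
n,l,st,ce=cv2.connectedComponentsWithStats(m)
for k in range(1,n):
    if st[k,4]>40: p=onz(w,ce[k],83)[:2]; print(st[k,4],p.round(),np.hypot(*(P0-p).T).min().round(1))
E
python3 balls.py s1.png
```

```text
9.325 [524.91251136 186.04655905 211.43755127] [-2.74131487  0.06357106 -1.69523288]
436 [538. 200.] 17.6
486 [561. 182.] 19.3
52 [528. 183.] 11.7
438 [492. 176.] 20.5
427 [492. 143.] 17.4
```

View pics/s1.png

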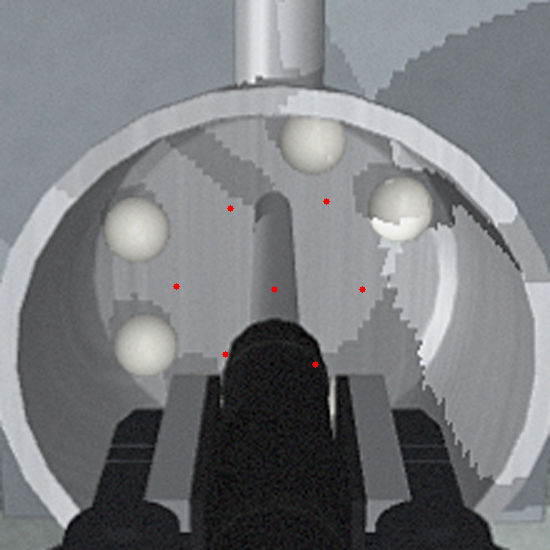

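Four balls at the wall are visible in the crop, at (137,229), (145,345), (312,142) and (400,208), all clear of the red start marks. The other three are hidden by the gripper. I do one more turn the other way, then lift out and look.

Emit:
{"fn": "carry_out", "kwargs": {
  "moves": [
    {"dx": -0.006, "dy": 0.014, "dz": 0, "wx": 0, "wy": 0, "wz": 0},
    {"dx": -0.014, "dy": 0.006, "dz": 0, "wx": 0, "wy": 0, "wz": 0},
    {"dx": -0.014, "dy": -0.006, "dz": 0, "wx": 0, "wy": 0, "wz": 0},
    {"dx": -0.006, "dy": -0.014, "dz": 0, "wx": 0, "wy": 0, "wz": 0},
    {"dx": 0.006, "dy": -0.014, "dz": 0, "wx": 0, "wy": 0, "wz": 0},
    {"dx": 0.014, "dy": -0.006, "dz": 0, "wx": 0, "wy": 0, "wz": 0},
    {"dx": 0.014, "dy": 0.006, "dz": 0, "wx": 0, "wy": 0, "wz": 0},
    {"dx": 0.006, "dy": 0.014, "dz": 0, "wx": 0, "wy": 0, "wz": 0}
  ]
}}

```text
t: 10.32
eef_pos: [529.3, 185.7, 212.3]
ee_rot: [-2.216, -2.226, -0.003]
wrist_force: [0.4, -0.5, -1.8]
gripper_width: 16.3
gripper_force: 58.7
```

Emit:
{"fn": "carry_out", "kwargs": {
  "moves": [
    {"dx": -0.01, "dy": 0, "dz": 0, "wx": 0, "wy": 0, "wz": 0},
    {"dx": -0.01, "dy": 0, "dz": 0, "wx": 0, "wy": 0, "wz": 0},
    {"dx": 0, "dy": 0, "dz": -0.02, "wx": 0, "wy": 0, "wz": 0},
    {"dx": 0, "dy": 0, "dz": -0.035, "wx": 0, "wy": 0, "wz": 0},
    {"dx": 0, "dy": 0, "dz": -0.04, "wx": 0, "wy": 0, "wz": 0},
    {"dx": 0, "dy": 0, "dz": -0.025, "wx": 0, "wy": 0, "wz": 0},
    {"dx": 0, "dy": 0, "dz": 0, "wx": 0, "wy": 0, "wz": 0},
    {"dx": 0, "dy": 0, "dz": 0, "wx": 0, "wy": 0, "wz": 0}
  ]
}}

```text
t: 11.32
eef_pos: [528.3, 161.3, 330.4]
ee_rot: [-2.222, -2.219, 0.004]
wrist_force: [-0.6, -0.3, -0.8]
gripper_width: 16.5
gripper_force: 58.7
```

```bash
cat > b2.py <<'E'
from h import *
import sys
P0=np.load('balls0.npy'); out=[]
s=env.sense(); print(s['t'],s['eef_pos'])
for n in('side','scene','wrist'):
    w=cam(n); c=proj(w,(529,158.5,70)).astype(int); h=45 if n!='wrist' else 65; x0,y0=c-h
    U,V=np.meshgrid(np.arange(x0,x0+2*h),np.arange(y0,y0+2*h)); m=np.zeros(U.shape,'uint8'); 
    for i in range(2*h):
        for j in range(2*h):
            u,v=U[i,j],V[i,j]; X=w['c']+ray(w,(u,v))*w['range_z'][v,u]
            if 78<X[2]<89 and np.hypot(X[0]-529,X[1]-158.5)<45 and w['color'][v,u].min()>120: m[i,j]=1
    k,l,st,ce=cv2.connectedComponentsWithStats(m)
    for q in range(1,k):
        if st[q,4]>12: p=onz(w,ce[q]+[x0,y0],80)[:2]; print(n,st[q,4],p.round(),np.hypot(*(P0-p).T).min().round(1))
    im=cv2.resize(w['color'][y0:y0+2*h,x0:x0+2*h][...,::-1],(260,260),interpolation=cv2.INTER_CUBIC)
    for p in P0: cv2.circle(im,tuple(((proj(w,(*p,76))-[x0,y0])*130/h).astype(int).tolist()),2,(0,0,255),-1)
    out.append(im)
cv2.imwrite('pics/'+sys.argv[1],np.hstack(out))
E
python3 b2.py s2.png
```

```text
11.325 [528.31999914 161.28533922 330.38692455]
side 38 [526. 122.] 18.9
side 34 [550. 127.] 12.1
side 39 [509. 127.] 12.1
side 40 [493. 144.] 15.4
scene 39 [492. 142.] 18.0
scene 63 [513. 123.] 14.1
scene 35 [491. 175.] 20.4
wrist 176 [538. 197.] 15.6
wrist 237 [561. 181.] 18.5
wrist 194 [492. 174.] 18.9
wrist 213 [493. 142.] 17.6
wrist 210 [509. 125.] 14.1
wrist 209 [548. 125.] 12.9
wrist 22 [518. 119.] 18.6
```

View pics/s2.png

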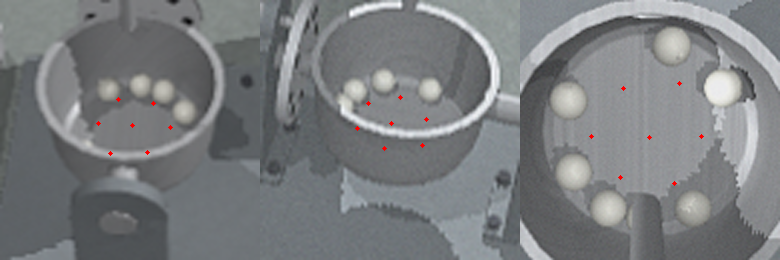

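All seven balls lie at the wall at about (538,197), (561,181), (492,174), (493,142), (509,125), (548,125) and (526,122). The last is behind the rod and shows in the side view. Each is at least 12 mm from every start position, so the rod goes back to its block.

Emit:
{"fn": "carry_out", "kwargs": {
  "moves": [
    {"dx": -0.025, "dy": -0.004, "dz": 0, "wx": 0, "wy": 0, "wz": 0},
    {"dx": -0.055, "dy": -0.008, "dz": 0, "wx": 0, "wy": 0, "wz": 0},
    {"dx": -0.055, "dy": -0.008, "dz": 0, "wx": 0, "wy": 0, "wz": 0},
    {"dx": -0.055, "dy": -0.008, "dz": 0, "wx": 0, "wy": 0, "wz": 0},
    {"dx": -0.055, "dy": -0.008, "dz": 0, "wx": 0, "wy": 0, "wz": 0},
    {"dx": -0.055, "dy": -0.008, "dz": 0, "wx": 0, "wy": 0, "wz": 0},
    {"dx": -0.05, "dy": -0.006, "dz": 0, "wx": 0, "wy": 0, "wz": 0},
    {"dx": -0.0225, "dy": -0.003, "dz": 0, "wx": 0, "wy": 0, "wz": 0}
  ]
}}

```text
t: 12.48
eef_pos: [474.0, -214.1, 330.9]
ee_rot: [-2.227, -2.214, 0.003]
wrist_force: [-0.3, -0.7, -2.6]
gripper_width: 16.3
gripper_force: 58.7
```

Emit:
{"fn": "carry_out", "kwargs": {
  "moves": [
    {"dx": 0, "dy": 0, "dz": 0.03, "wx": 0, "wy": 0, "wz": 0},
    {"dx": 0, "dy": 0, "dz": 0.04, "wx": 0, "wy": 0, "wz": 0},
    {"dx": 0, "dy": 0, "dz": 0.03, "wx": 0, "wy": 0, "wz": 0},
    {"dx": 0, "dy": 0, "dz": 0.015, "wx": 0, "wy": 0, "wz": 0},
    {"dx": 0, "dy": 0, "dz": 0, "wx": 0, "wy": 0, "wz": 0},
    {"dx": 0, "dy": 0, "dz": 0, "wx": 0, "wy": 0, "wz": 0}
  ]
}}

```text
t: 13.22
eef_pos: [477.1, -210.4, 218.2]
ee_rot: [2.22, 2.22, 0.002]
wrist_force: [-0.1, -0.4, -0.3]
gripper_width: 16.7
gripper_force: 58.8
```

```bash
python3 - <<'E'
from h import *
s=env.sense(); print(s['t'],s['eef_pos'],s['ee_rot'])
out=[]
for n in('side','scene','wrist'):
    i=cam(n); t=np.array((475,-214,74.)); c=proj(i,t).round().astype(int); h=32 if n!='wrist' else 60
    x0,y0=c-h; im=i['color'][y0:y0+2*h,x0:x0+2*h][...,::-1]
    H=proj(i,(475,-214,62)); print(n,(x0,y0),proj(i,t),H)
    out.append(cv2.resize(im,(260,260),interpolation=cv2.INTER_CUBIC))
cv2.imwrite('pics/ins.png',np.hstack(out))
E
```

```text
13.225 [ 477.0659561  -210.35629911  218.23132252] [2.21982348e+00 2.22003814e+00 1.71464716e-03]
side (np.int64(302), np.int64(156)) [333.55935506 188.20678952] [333.46887754 191.66366507]
scene (np.int64(190), np.int64(189)) [222.12950771 221.47478863] [222.6654066  225.34652538]
wrist (np.int64(255), np.int64(166)) [315.08938638 225.58619037] [315.2442919  221.33623771]
```

View pics/ins.png

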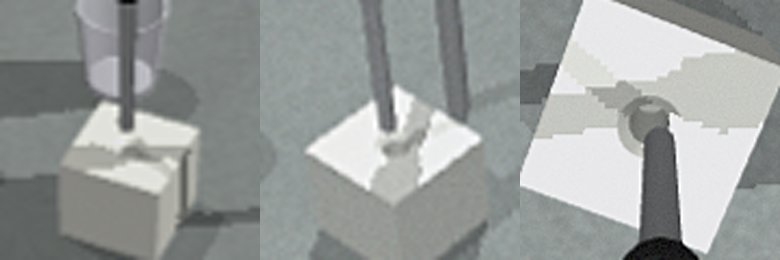

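The tip hangs about 1 mm off in x and y above the hole, which is within the chamfer. I make a small correction and insert.

Emit:
{"fn": "carry_out", "kwargs": {
  "moves": [
    {"dx": 0.001, "dy": -0.0012, "dz": 0.008, "wx": 0, "wy": 0, "wz": 0},
    {"dx": 0, "dy": 0, "dz": 0.01, "wx": 0, "wy": 0, "wz": 0},
    {"dx": 0, "dy": 0, "dz": 0.012, "wx": 0, "wy": 0, "wz": 0},
    {"dx": 0, "dy": 0, "dz": 0.012, "wx": 0, "wy": 0, "wz": 0},
    {"dx": 0, "dy": 0, "dz": 0.01, "wx": 0, "wy": 0, "wz": 0},
    {"dx": 0, "dy": 0, "dz": 0.006, "wx": 0, "wy": 0, "wz": 0},
    {"dx": 0, "dy": 0, "dz": 0.004, "wx": 0, "wy": 0, "wz": 0},
    {"dx": 0, "dy": 0, "dz": 0, "wx": 0, "wy": 0, "wz": 0}
  ]
}}

```text
t: 14.38
eef_pos: [474.8, -209.0, 154.8]
ee_rot: [-2.221, -2.221, 0.0]
wrist_force: [-0.5, 0.6, -0.7]
gripper_width: 16.4
gripper_force: 58.8
```

Emit:
{"fn": "carry_out", "kwargs": {
  "moves": [
    {"dx": 0, "dy": 0, "dz": 0.001, "wx": 0, "wy": 0, "wz": 0},
    {"dx": 0, "dy": 0, "dz": 0.001, "wx": 0, "wy": 0, "wz": 0},
    {"dx": 0, "dy": 0, "dz": 0, "wx": 0, "wy": 0, "wz": 0}
  ]
}}

```text
t: 14.75
eef_pos: [475.3, -209.2, 153.7]
ee_rot: [2.221, 2.221, 0.001]
wrist_force: [-0.3, 0.1, 2.9]
gripper_width: 16.4
gripper_force: 59.2
```

Emit:
{"fn": "carry_out", "kwargs": {
  "grip": 0.085,
  "moves": [
    {"dx": 0, "dy": 0, "dz": 0, "wx": 0, "wy": 0, "wz": 0},
    {"dx": 0, "dy": 0, "dz": 0, "wx": 0, "wy": 0, "wz": 0},
    {"dx": 0, "dy": 0, "dz": 0, "wx": 0, "wy": 0, "wz": 0},
    {"dx": 0, "dy": 0, "dz": 0, "wx": 0, "wy": 0, "wz": 0},
    {"dx": 0, "dy": 0, "dz": 0, "wx": 0, "wy": 0, "wz": 0},
    {"dx": 0, "dy": 0, "dz": 0, "wx": 0, "wy": 0, "wz": 0}
  ]
}}

```text
t: 15.5
eef_pos: [474.8, -209.0, 153.0]
ee_rot: [-2.221, -2.222, -0.0]
wrist_force: [0.6, -0.5, -0.4]
gripper_width: 85.3
gripper_force: 0.0
```

Emit:
{"fn": "carry_out", "kwargs": {
  "moves": [
    {"dx": 0, "dy": 0, "dz": -0.015, "wx": 0, "wy": 0, "wz": 0},
    {"dx": 0, "dy": 0, "dz": -0.03, "wx": 0, "wy": 0, "wz": 0},
    {"dx": 0, "dy": 0, "dz": -0.04, "wx": 0, "wy": 0, "wz": 0},
    {"dx": 0, "dy": 0, "dz": -0.02, "wx": 0, "wy": 0, "wz": 0},
    {"dx": 0, "dy": 0, "dz": 0, "wx": 0, "wy": 0, "wz": 0}
  ]
}}

```text
t: 16.12
eef_pos: [476.5, -209.7, 261.1]
ee_rot: [2.218, 2.217, 0.005]
wrist_force: [0.3, 0.4, -0.5]
gripper_width: 84.7
gripper_force: 0.0
```

```bash
python3 - <<'E'
from h import *
a,b=cam('scene'),cam('side')
A=ends(blob(a,(205,170,231,212))); B=ends(blob(b,(325,145,345,183)))
print(A,B)
for p,q in zip(A,B): print('handle top,bot,mid',tri(a,p,b,q))
KA=blob(a,(308,222,332,248));KB=blob(b,(297,224,317,243)); print('knob',len(KA),len(KB),tri(a,KA.mean(0),b,KB.mean(0)))
E
```

```text
(array([216.43997431, 177.933666  ]), array([220.8484208 , 207.17362117]), array([218.62857143, 192.45      ])) (array([334.43110361, 149.97843833]), array([333.40637902, 177.01540212]), array([333.92352941, 163.37058824]))
handle top,bot,mid (array([ 475.03316544, -213.01450686,  198.03570649]), np.float64(0.6831865990469521))
handle top,bot,mid (array([ 475.4401091 , -211.36466434,  115.93281487]), np.float64(1.759093868444411))
handle top,bot,mid (array([ 475.24973863, -212.21699099,  158.3143075 ]), np.float64(1.1687168254188238))
knob 156 133 (array([527.57831213,  31.99698456, 154.41709612]), np.float64(0.9995237972750287))
```

The rod stands upright in its hole, with the handle triangulated at (475,-212), and it touched the floor with about 3 N. Now the knob at (527.5,31.5,150).

Emit:
{"fn": "carry_out", "kwargs": {
  "moves": [
    {"dx": 0.025, "dy": 0.006, "dz": 0, "wx": 0, "wy": 0, "wz": 0},
    {"dx": 0.05, "dy": 0.011, "dz": 0, "wx": 0, "wy": 0, "wz": 0},
    {"dx": 0.055, "dy": 0.012, "dz": 0, "wx": 0, "wy": 0, "wz": 0},
    {"dx": 0.055, "dy": 0.012, "dz": 0, "wx": 0, "wy": 0, "wz": 0},
    {"dx": 0.04, "dy": 0.009, "dz": 0, "wx": 0, "wy": 0, "wz": 0},
    {"dx": 0.014, "dy": 0.003, "dz": 0, "wx": 0, "wy": 0, "wz": 0},
    {"dx": 0, "dy": 0, "dz": 0, "wx": 0, "wy": 0, "wz": 0}
  ]
}}

```text
t: 17.1
eef_pos: [527.1, 30.1, 256.8]
ee_rot: [-2.219, -2.222, 0.004]
wrist_force: [-1.0, -1.0, -0.7]
gripper_width: 84.9
gripper_force: 0.0
```

Emit:
{"fn": "carry_out", "kwargs": {
  "moves": [
    {"dx": 0, "dy": 0, "dz": 0.02, "wx": 0, "wy": 0, "wz": 0},
    {"dx": 0, "dy": 0, "dz": 0.03, "wx": 0, "wy": 0, "wz": 0},
    {"dx": 0, "dy": 0, "dz": 0.025, "wx": 0, "wy": 0, "wz": 0},
    {"dx": 0, "dy": 0, "dz": 0.02, "wx": 0, "wy": 0, "wz": 0},
    {"dx": 0, "dy": 0, "dz": 0.015, "wx": 0, "wy": 0, "wz": 0},
    {"dx": 0, "dy": 0, "dz": 0, "wx": 0, "wy": 0, "wz": 0},
    {"dx": 0, "dy": 0, "dz": 0, "wx": 0, "wy": 0, "wz": 0}
  ]
}}

```text
t: 17.98
eef_pos: [528.4, 29.4, 148.7]
ee_rot: [2.222, 2.22, 0.001]
wrist_force: [-0.9, 0.7, -0.5]
gripper_width: 85.1
gripper_force: 0.0
```

Emit:
{"fn": "carry_out", "kwargs": {
  "grip": 0.0,
  "moves": [
    {"dx": 0, "dy": 0, "dz": 0, "wx": 0, "wy": 0, "wz": 0},
    {"dx": 0, "dy": 0, "dz": 0, "wx": 0, "wy": 0, "wz": 0},
    {"dx": 0, "dy": 0, "dz": 0, "wx": 0, "wy": 0, "wz": 0},
    {"dx": 0, "dy": 0, "dz": 0, "wx": 0, "wy": 0, "wz": 0},
    {"dx": 0, "dy": 0, "dz": 0, "wx": 0, "wy": 0, "wz": 0},
    {"dx": 0, "dy": 0, "dz": 0, "wx": 0, "wy": 0, "wz": 0},
    {"dx": 0, "dy": 0, "dz": 0, "wx": 0, "wy": 0, "wz": 0}
  ]
}}

```text
t: 18.85
eef_pos: [526.4, 30.1, 148.8]
ee_rot: [-2.22, -2.22, 0.004]
wrist_force: [-5.1, -1.1, 6.7]
gripper_width: 24.1
gripper_force: 58.4
```

Emit:
{"fn": "carry_out", "kwargs": {
  "moves": [
    {"dx": -0.002, "dy": 0, "dz": 0, "wx": 0, "wy": 0, "wz": 0},
    {"dx": -0.003, "dy": 0, "dz": 0, "wx": 0, "wy": 0, "wz": 0},
    {"dx": -0.003, "dy": 0, "dz": 0, "wx": 0, "wy": 0, "wz": 0},
    {"dx": -0.002, "dy": 0, "dz": 0, "wx": 0, "wy": 0, "wz": 0},
    {"dx": 0, "dy": 0, "dz": 0, "wx": 0, "wy": 0, "wz": 0}
  ]
}}

```text
t: 19.48
eef_pos: [526.4, 25.3, 148.8]
ee_rot: [-2.214, -2.219, -0.003]
wrist_force: [-3.6, 7.4, 6.4]
gripper_width: 24.2
gripper_force: 58.4
```

Emit:
{"fn": "carry_out", "kwargs": {
  "moves": [
    {"dx": -0.002, "dy": 0, "dz": 0, "wx": 0, "wy": 0, "wz": 0},
    {"dx": -0.001, "dy": 0, "dz": 0, "wx": 0, "wy": 0, "wz": 0},
    {"dx": -0.001, "dy": 0, "dz": 0, "wx": 0, "wy": 0, "wz": 0},
    {"dx": 0, "dy": 0, "dz": 0, "wx": 0, "wy": 0, "wz": 0}
  ]
}}

```text
t: 19.98
eef_pos: [526.4, 22.3, 148.9]
ee_rot: [-2.213, -2.219, -0.005]
wrist_force: [-3.6, 7.9, 6.1]
gripper_width: 24.0
gripper_force: 58.4
```

Emit:
{"fn": "carry_out", "kwargs": {
  "moves": [
    {"dx": -0.002, "dy": 0, "dz": 0, "wx": 0, "wy": 0, "wz": 0},
    {"dx": -0.002, "dy": 0, "dz": 0, "wx": 0, "wy": 0, "wz": 0},
    {"dx": -0.002, "dy": 0, "dz": 0, "wx": 0, "wy": 0, "wz": 0},
    {"dx": 0, "dy": 0, "dz": 0, "wx": 0, "wy": 0, "wz": 0},
    {"dx": 0, "dy": 0, "dz": 0, "wx": 0, "wy": 0, "wz": 0}
  ]
}}

```text
t: 20.6
eef_pos: [526.3, 17.8, 148.8]
ee_rot: [-2.211, -2.22, -0.006]
wrist_force: [-5.0, 9.4, 7.0]
gripper_width: 24.1
gripper_force: 58.4
```

Emit:
{"fn": "carry_out", "kwargs": {
  "moves": [
    {"dx": -0.002, "dy": 0, "dz": 0, "wx": 0, "wy": 0, "wz": 0},
    {"dx": -0.001, "dy": 0, "dz": 0, "wx": 0, "wy": 0, "wz": 0},
    {"dx": -0.001, "dy": 0, "dz": 0, "wx": 0, "wy": 0, "wz": 0},
    {"dx": 0, "dy": 0, "dz": 0, "wx": 0, "wy": 0, "wz": 0},
    {"dx": 0, "dy": 0, "dz": 0, "wx": 0, "wy": 0, "wz": 0}
  ]
}}

```text
t: 21.22
eef_pos: [526.4, 15.9, 148.9]
ee_rot: [-2.208, -2.22, -0.009]
wrist_force: [-4.5, 12.4, 6.0]
gripper_width: 23.8
gripper_force: 58.4
```

```bash
python3 - <<'E'
from h import *
for _ in range(1):
    a,b=cam('scene'),cam('side'); s=env.sense(); print(s['t'],s['eef_pos'],s['wrist_force'])
E
```

```text
21.325 [526.33728631  15.95051947 148.85696333] [-4.72991    12.25973103  5.66984902]
```

Emit:
{"fn": "carry_out", "kwargs": {
  "moves": [
    {"dx": -0.0015, "dy": 0, "dz": 0, "wx": 0, "wy": 0, "wz": 0},
    {"dx": -0.0015, "dy": 0, "dz": 0, "wx": 0, "wy": 0, "wz": 0},
    {"dx": 0, "dy": 0, "dz": 0, "wx": 0, "wy": 0, "wz": 0},
    {"dx": 0, "dy": 0, "dz": 0, "wx": 0, "wy": 0, "wz": 0},
    {"dx": 0, "dy": 0, "dz": 0, "wx": 0, "wy": 0, "wz": 0},
    {"dx": 0, "dy": 0, "dz": 0, "wx": 0, "wy": 0, "wz": 0}
  ]
}}

```text
t: 22.08
eef_pos: [526.3, 15.9, 148.9]
ee_rot: [-2.205, -2.22, -0.013]
wrist_force: [-5.2, 17.6, 5.4]
gripper_width: 24.3
gripper_force: 58.4
```

```bash
python3 - <<'E'
from h import *
w=cam('wrist'); a,b=cam('scene'),cam('side'); s=env.sense(); print(s['t'],s['eef_pos'],s['wrist_force'])
f=lambda i,x,y,u,v:cv2.resize(i['color'][y:v,x:u][...,::-1],(390,330),interpolation=cv2.INTER_CUBIC)
cv2.imwrite('pics/fin.png',np.hstack([f(a,190,150,440,350),f(w,0,0,640,480)]))
E
```

```text
22.225 [526.33463347  15.85486402 148.85724379] [-4.25803205 16.74939849  6.25470558]
```

View pics/fin.png

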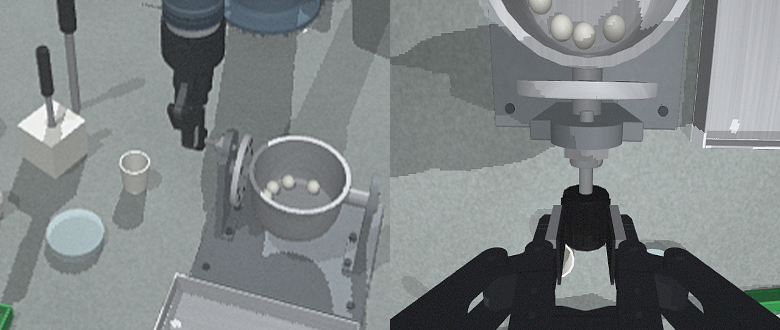

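The tool held at y = 15.9 while the force rose from 12 to 17 N, so the plunger is at its stop. The picture shows the knob drawn out in the grip (585,215), the rod standing in its block (45,85), the pot level, and the bystanders that show in it unmoved. I'm handing in.

```bash
python3 -c "
from bench import env
print(env.job_done())"
```

```text
the job is handed in; nothing more can be done
None
```

I handed the job in at about 22 s. Every ball lies at least 12 mm from any starting position and none was lost. The rod stands back upright in its block, and the knob is held out at its stop with the pot level.

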